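# Step two medicine counters to the right day and dose

### The job

Bring the medicine reminder up to date. On the wide day counter press the round button until six dots stand square in its window, and on the narrow dose counter press the oblong button until four dots do. A button moves its drum on by one face only when it is pushed fully home and let come all the way up again, and the drums never turn back; press gently, and leave everything else where it stands.

Things in the scene. Friction and masses are not known exactly. Their poses are not given: they have to be found in the camera images.
- day_counter: day counter: white wedge housing, 130 long (x), 104 wide (y), fixed. Origin under its middle at worktop height; low edge (30 mm) at -x, back (71 mm) at +x, top sloping 18 degrees. Button low at the front, in a collar 2 mm high; grey window frame from 40 to 91 mm up the slope from the button's axis, 12.5 mm high
- day_key: grey round (30 mm) push button. Origin: on its axis at the sloping face (moves with it); z points out of the face along the button's axis (push along -z), x up the slope. Up, the cap's top is 16 to 22 mm out along z, unknown, new each start. Sprung: up to 6 N over the 10 mm to a rubbery stop (about 7 N per mm); over 60 N breaks it, and 2 mm past the stop turns the drum too far. Steps only within 1 mm of the stop, once let fully up
- day_drum (a joint): day drum, eight-sided, rad: +0.785 (one face) per full press, never back; stays where left. Face with k dots (1 to 8; up to 4 in one row, else two) is square in the window at k x 0.785 (and + 6.283). May start between faces: the first press then squares the next face, or the one after that if it was within about 0.2 rad short of the next
- day_window (a point): middle of the day counter's window (25x48 mm, under a clear pane); the dots are read here
- dose_counter: dose counter: white wedge housing, 130 long (x), 72 wide (y), fixed. Origin under its middle at worktop height; low edge (30 mm) at -x, back (71 mm) at +x, top sloping 18 degrees. Button low at the front, in a collar 2 mm high; grey window frame from 40 to 91 mm up the slope from the button's axis, 12.5 mm high
- dose_key: grey oblong (32 mm across, 18 mm up the slope) push button. Origin: on its axis at the sloping face (moves with it); z points out of the face along the button's axis (push along -z), x up the slope. Up, the cap's top is 16 to 22 mm out along z, unknown, new each start. Sprung: up to 6 N over the 10 mm to a rubbery stop (about 7 N per mm); over 60 N breaks it, and 2 mm past the stop turns the drum too far. Steps only within 1 mm of the stop, once let fully up
- dose_drum (a joint): dose drum, eight-sided, rad: +0.785 (one face) per full press, never back; stays where left. Face with k dots (1 to 8; up to 4 in one row, else two) is square in the window at k x 0.785 (and + 6.283). May start between faces: the first press then squares the next face, or the one after that if it was within about 0.2 rad short of the next
- dose_window (a point): middle of the dose counter's window (25x48 mm, under a clear pane); the dots are read here
- lemon: a lemon, 71x53x51, lying between the counters (mm); origin at its underside; a bystander
- tumbler: a clear drinking glass, 81 across, 93 high, behind the lemon (mm); origin at its underside; a bystander
- mug: a white mug, 83x116x94, to the left (mm); origin at its underside; a bystander
- notebook: a spiral notebook, 148x109x14, to the right (mm); origin at its underside; a bystander
- honey_jar: a jar of honey, 66x72x102, to the right (mm); origin at its underside; a bystander
- teaspoon: a steel teaspoon, 130 long, at the front left (mm); origin at its underside; a bystander

How it is judged:
By the outcome, as a careful person would: the job done as asked, in the order asked, and still so for the second after the job is handed in, with the robot touching nothing.
It also fails if it takes over 48 s, if anything falls off the work surface, if the arm or the gripper's body presses on something with over 40 N, if the wrist force passes 120 N, or if a joint passes its speed limit or range.

### The arm

A 6-joint arm with a two-finger parallel gripper is mounted at the origin on a cart in front of the work surface, level with it; the furniture and walls round the work are solid. World frame = base frame: x ahead of the robot, y to its left, z up, the work surface at z = 0. Lengths are in m, angles in rad, forces in N, time in s.
With the tool pointing down it reaches from about 0.275 to 0.85 m from the base axis. Payload 5.2 kg.
Tool frame: the origin (TCP) lies midway between the tips of the shut fingers; the grasp point (between the pads) lies 19 mm behind it; z points along the fingers, y is the line along which they close (so a half turn about z gives the same grasp; the last joint's range is limited). The gripper opens to 85 mm and grips with 20 to 120 N. Pads are 22 mm wide; open, the fingers measure 114 mm over their backs; the gripper's body (76 mm by 85 mm) begins 54 mm behind the grasp point. The pads swing forward as they close: fully open they stand 13 mm farther back than shut.
Start: joints at [0.935, 0.259, 1.535, -0, 1.348, -0.203], TCP at [0.231, 0.499, 0.231] pointing down, gripper open.
Joint ranges: [-3.14, 3.14], [-0.91, 2.08], [0.19, 2.58], [-1.22, 4.36], [0.22, 2.71], [-3.12, 3.12]. Speed limits (rad/s): [2.57, 2.57, 3.14, 3.14, 3.14, 3.14].

### API

Orientations are given as a rotation vector (axis times angle).
In Python, from cell import * gives the robot as it stands.
- The arm moves only by the tool step_arm, never from a script. Its argument "moves" is a list of rows, each an object with "twist": the turn, a rotation vector about the tool's x, y, z in rad, a list of three; "slide": the shift along the tool's x, y, z in cm, a list of three; "jaw": the gripper command: -1 is shut, 1 is fully open, values between are in proportion. In form: [{"twist": [ax, ay, az], "slide": [dx, dy, dz], "jaw": jaw}, ...]. A call has 1 to 10 rows; each row shifts and turns the commanded pose from where the row before left it, along the tool's axes as they then stand; what a row does not reach is not made up. A row lasts 1/10 s, in which the tool goes at most 50 mm and 8.59 degrees, less where a joint would pass 70% of its speed; a pose out of reach is approached as far as the arm can. A call with a gripper value outside its range is refused whole. The fingers move at their own pace and stop on an object; the grip force is fixed at half the most. Time passes only in rows, so rows that do not move let the fingers close. It gives the time, the measured TCP pose, the force, the opening and the grip force at its end, in the units of the state.
- state(): the state, without advancing time (a new reading comes with each control period).
- read_camera(name): name is "side" or "top"; returns the picture (400x640x3 uint8, red, green, blue); there is no depth.
- camera_info(name): a dict with "intrinsics" (3x3 intrinsics, pixels), "eye" and "rotation" of the camera in the world. Camera axes: x right, y down, z forward; pixel columns grow to the right and rows downward; lengths in m; the calibration is good to about 2 mm. A picture is of the moment at which its call begins. camera_info takes no time and is no camera call.
- close_job(): hands the job in; it is judged then, once.
The state is a dict: "clock": time; "joint_pos": joint angles; "joint_velocities": joint speeds; "effort": joint torques, N m; "eef_pos": TCP position; "ee_rot": TCP orientation; "contact_force": force on the tool from outside, world axes, zero at the start; "moment": the same for the moment, N m; "gripper_width": finger opening in m; "grasp_force": force on a finger pad.
Only numpy, scipy, OpenCV 4.12 (cv2) and the standard library are available. Lean on these libraries where they do the work, as an engineer would, in place of code of your own. Each camera call takes 0.05 s, during which the arm holds its last target. There are 200 camera calls.

## Working session

There is one attempt and no reset: what is moved stays moved. The work goes in short steps, Python scripts to look and compute and a tool call to move; the robot and the scene stay as the last step left them, time stands still between calls to the robot, and variables do not carry over. Pictures are saved under pics/ and viewed, at most 10 in all, crops included, and the job is handed in when it is done.

Besides the shell and the picture viewer there is one more tool, called after "Emit:" as name([rows], argument=value, ...), one row to a line, values as JSON. step_arm: Moves the arm, as the interface text tells. Its arguments: {"type":"object","properties":{"moves":{"type":"array","items":{"type":"object","properties":{"twist":{"type":"array","items":{"type":"number"}},"slide":{"type":"array","items":{"type":"number"}},"jaw":{"type":"number"}}}}},"required":["moves"]}

```bash
mkdir -p pics; python3 - <<'E'
from cell import *
import cv2
for n in("top","side"):
    im=read_camera(n); cv2.imwrite(f"pics/{n}0.png",im[:,:,::-1]); c=camera_info(n); print(n,c)
print(state())
E
```

```text
top {'intrinsics': array([[436.94525298,   0.        , 317.97620591],
       [  0.        , 436.94525298, 197.04901659],
       [  0.        ,   0.        ,   1.        ]]), 'eye': array([ 0.33671694, -0.06818645,  1.44305576]), 'rotation': array([-2.19994334,  2.15068847, -0.07369377])}
side {'intrinsics': array([[394.71524958,   0.        , 320.64212095],
       [  0.        , 394.71524958, 202.78022534],
       [  0.        ,   0.        ,   1.        ]]), 'eye': array([0.34658585, 1.05365514, 0.63044908]), 'rotation': array([-0.14943889,  2.62515214, -1.62166867])}
{'clock': 0.1, 'joint_pos': array([ 9.35193520e-01,  2.59250774e-01,  1.53599095e+00, -5.35445906e-06,
        1.34799933e+00, -2.02812425e-01]), 'joint_velocities': array([-0.00161734, -0.00179878, -0.0013366 , -0.00070085, -0.000274  ,
       -0.00163651]), 'effort': array([ 2.92018041e-03, -4.46968961e+01, -2.91250330e+01, -3.56547116e-04,
        6.34298296e-03,  2.87499961e-05]), 'eef_pos': array([0.23036745, 0.49889955, 0.23056129]), 'ee_rot': array([-6.74387215e-01, -3.06767262e+00,  2.36793404e-03]), 'contact_force': array([ 1.44355611, -0.08812538,  0.32579045]), 'moment': array([ 0.00744395, -0.04784222,  0.02595628]), 'grasp_force': 0.0, 'gripper_width': 0.08544943698216627}
```

View pics/top0.png

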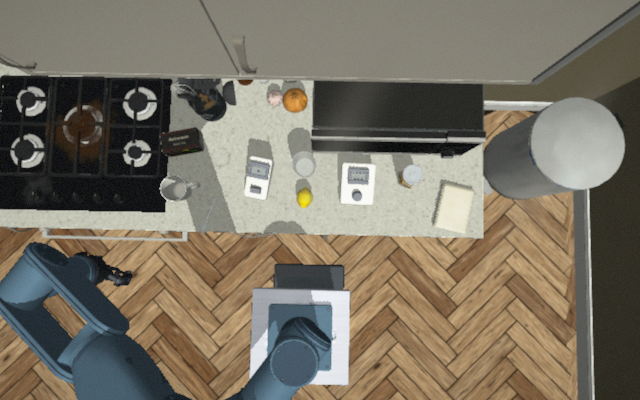

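View pics/side0.png

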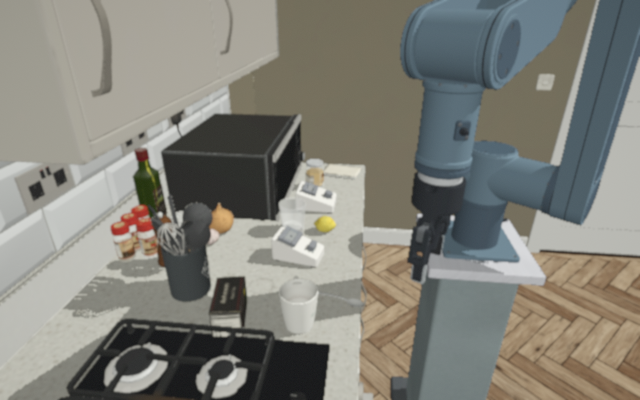

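The top view shows the dose counter at about (258,177) and the day counter at about (357,183). The lemon (304,198) and the tumbler (303,163) lie between them. Next I'll zoom in on the counters.

```bash
python3 - <<'E'
import cv2,numpy as np
t=cv2.imread("pics/top0.png"); s=cv2.imread("pics/side0.png")
r=lambda im,x,y,w,h:cv2.resize(im[y:y+h,x:x+w],(400,300),interpolation=cv2.INTER_CUBIC)
cv2.imwrite("pics/z0.png",np.vstack([np.hstack([r(t,228,150,64,48),r(t,325,158,64,48)]),np.hstack([r(s,266,217,64,48),r(s,284,173,64,48)])]))
E
```

```text
(no output)
```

View pics/z0.png

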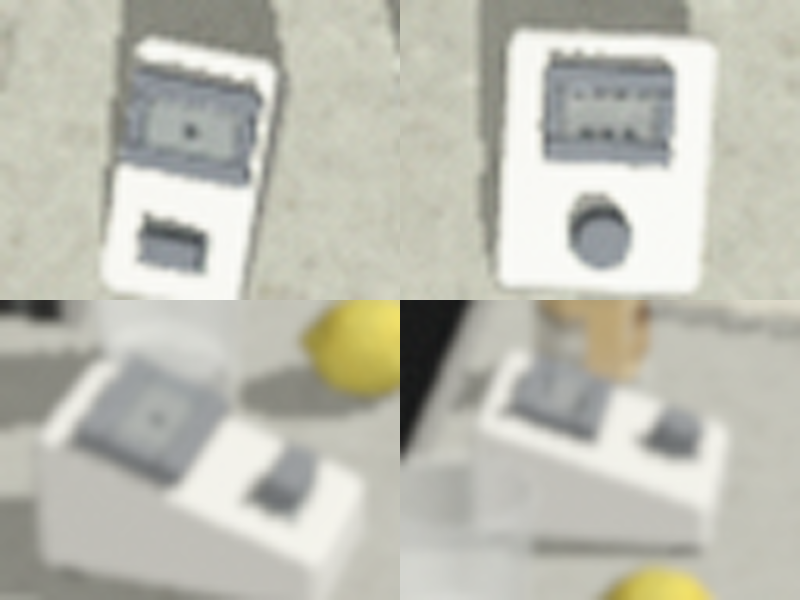

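The dose window shows a single dot. The day window shows a lower row of 3 dots and an upper row of 3 or 4. Next I'll work out the poses.

```bash
cat > h.py <<'E'
import cv2,numpy as np
from cell import *
from scipy.spatial.transform import Rotation as R
def ray(n,px):
    c=camera_info(n);d=np.linalg.inv(c["intrinsics"])@[px[0],px[1],1.]
    return np.array(c["eye"]),R.from_rotvec(c["rotation"]).apply(d)
def on_z(n,px,z):
    e,d=ray(n,px);return e+d*(z-e[2])/d[2]
def proj(n,p):
    c=camera_info(n);q=c["intrinsics"]@R.from_rotvec(c["rotation"]).inv().apply(np.array(p)-c["eye"]);return q[:2]/q[2]
E
python3 - <<'E'
from h import *
im=cv2.imread("pics/top0.png")
for nm,(x0,y0,w,h) in dict(dose=(238,150,40,52),day=(334,158,48,50)).items():
    c=cv2.resize(im[y0:y0+h,x0:x0+w],None,fx=8,fy=8,interpolation=cv2.INTER_CUBIC).astype(int)
    to=lambda p:(np.array(p)+.5)/8-.5+[x0,y0]
    white=(c.min(2)>228).astype(np.uint8)
    blue=((c[:,:,0]-c[:,:,2]>8)&(c.max(2)<200)).astype(np.uint8)
    cs,_=cv2.findContours(white,0,2);k=max(cs,key=cv2.contourArea)
    b=cv2.boxPoints(cv2.minAreaRect(cv2.convexHull(k)))
    b=sorted([to(p) for p in b],key=lambda p:p[1])
    bk=sorted(b[:2],key=lambda p:p[0]);fr=sorted(b[2:],key=lambda p:p[0])
    P=[on_z("top",p,.071) for p in bk]+[on_z("top",p,.030) for p in fr]
    print(nm,"corners BL BR FL FR",np.round(P,4).tolist())
    m=(np.mean(P[:2],0)-np.mean(P[2:],0));print(" mean",np.mean(P,0).round(4),"len",np.hypot(*m[:2]).round(4),"yaw",np.degrees(np.arctan2(m[1],m[0])).round(2),"w",np.linalg.norm(P[0]-P[1]).round(4),np.linalg.norm(P[2]-P[3]).round(4))
    n,l,st,ce=cv2.connectedComponentsWithStats(blue)
    for i in range(1,n):
        if st[i,4]>500:
            r=cv2.minAreaRect(np.argwhere(l==i)[:,::-1].astype(np.float32))
            print(" blue",to(ce[i]).round(2),"rect",to(r[0]).round(2),np.array(r[1]).round()/8,round(r[2],1),st[i,4]/64,[on_z("top",to(r[0]),z).round(4).tolist() for z in(.055,.07)])
E
```

```text
dose corners BL BR FL FR [[0.5064, 0.1756, 0.071], [0.4955, 0.1074, 0.071], [0.4485, 0.1919, 0.03], [0.4374, 0.1219, 0.03]]
 mean [0.472  0.1492 0.0505] len 0.06 yaw -14.9 w 0.0691 0.0709
 blue [258.07 169.84] rect [258.17 170.06] [20.25  14.875] 11.4 151.625 [[0.5293, 0.1429, 0.055], [0.5272, 0.1406, 0.07]]
 blue [255.42 189.89] rect [255.35 189.78] [9.25 5.  ] 8.9 37.1875 [[0.4656, 0.1497, 0.055], [0.4642, 0.1474, 0.07]]
day corners BL BR FL FR [[0.5572, -0.1275, 0.071], [0.5524, -0.2294, 0.071], [0.4316, -0.1229, 0.03], [0.4268, -0.2271, 0.03]]
 mean [ 0.492  -0.1767  0.0505] len 0.1256 yaw -1.58 w 0.102 0.1042
 blue [358.59 175.91] rect [358.09 175.93] [19.75 15.  ] 3.2 133.640625 [[0.5173, -0.1776, 0.055], [0.5153, -0.1764, 0.07]]
 blue [356.96 196.32] rect [357.01 196.34] [7.5   8.375] 63.4 48.75 [[0.4518, -0.1752, 0.055], [0.4505, -0.174, 0.07]]
```

```bash
cat >> h.py <<'E'
a=np.radians(18)
def target(key):  # cap-top guess, rotation
    p,yaw=dict(day=((.4515,-.175,.0576),-1.5),dose=((.4655,.149,.0576),-8.))[key]
    y=np.radians(yaw);z=np.array([np.sin(a)*np.cos(y),np.sin(a)*np.sin(y),-np.cos(a)])
    return np.array(p),y,z
def plan(key,back):
    s=state();R0=R.from_rotvec(s["ee_rot"]);p,y,z=target(key)
    best=None
    for k in range(4):
        x=np.array([-np.sin(y),np.cos(y),0]) if k%2 else np.cross([-np.sin(y),np.cos(y),0],z)
        x=x*(1 if k<2 else -1)
        Rt=R.from_matrix(np.c_[x,np.cross(z,x),z]);tw=(R0.inv()*Rt).as_rotvec()
        if k%2==0 and (best is None or np.linalg.norm(tw)<np.linalg.norm(best[0])):best=(tw,Rt)
    tw,Rt=best
    d=p-back*z-s["eef_pos"]
    print("eef",s["eef_pos"].round(4),"twist",tw.round(4),"slide after twist cm",(Rt.inv().apply(d)*100).round(2),"slide now",(R0.inv().apply(d)*100).round(2),"j",s["joint_pos"].round(2),"t",s["clock"])
    print("axes\n",Rt.as_matrix().round(3))
E
python3 -c "
from h import *
plan('day',.05)"
```

```text
eef [0.2304 0.4989 0.2306] twist [-0.0654 -0.3105 -0.403 ] slide after twist cm [-17.36 -66.79  18.83] slide now [-46.92 -52.49  12.61] j [ 0.94  0.26  1.54 -0.    1.35 -0.2 ] t 0.1
axes
 [[-0.951  0.026  0.309]
 [ 0.025  1.    -0.008]
 [-0.309 -0.    -0.951]]
```

Emit:
step_arm([
  {"twist":[-0.0164,-0.0776,-0.1008],"slide":[0,0,0],"jaw":-1},
  {"twist":[-0.0164,-0.0776,-0.1008],"slide":[0,0,0],"jaw":-1},
  {"twist":[-0.0164,-0.0776,-0.1008],"slide":[0,0,0],"jaw":-1},
  {"twist":[-0.0164,-0.0776,-0.1008],"slide":[0,0,0],"jaw":-1},
  {"twist":[0,0,0],"slide":[-1.0,-4,0],"jaw":-1},
  {"twist":[0,0,0],"slide":[-1.0,-4,0],"jaw":-1},
  {"twist":[0,0,0],"slide":[-1.0,-4,0],"jaw":-1},
  {"twist":[0,0,0],"slide":[-1.0,-4,0],"jaw":-1},
  {"twist":[0,0,0],"slide":[-1.0,-4,0],"jaw":-1},
  {"twist":[0,0,0],"slide":[-1.0,-4,0],"jaw":-1},
])

```text
clock: 1.1
eef_pos: [0.281, 0.2564, 0.2493]
ee_rot: [0.035, 2.826, -0.004]
contact_force: [1.1, 0.2, 0.9]
gripper_width: -0.0002
grasp_force: 0.0
```

Emit:
step_arm([
  {"twist":[0,0,0],"slide":[-1.1,-4.3,0],"jaw":-1},
  {"twist":[0,0,0],"slide":[-1.1,-4.3,0],"jaw":-1},
  {"twist":[0,0,0],"slide":[-1.1,-4.3,0],"jaw":-1},
  {"twist":[0,0,0],"slide":[-1.1,-4.3,0],"jaw":-1},
  {"twist":[0,0,0],"slide":[-1.1,-4.3,0],"jaw":-1},
  {"twist":[0,0,0],"slide":[-1.1,-4.3,1],"jaw":-1},
  {"twist":[0,0,0],"slide":[-1.1,-4.3,2],"jaw":-1},
  {"twist":[0,0,0],"slide":[-1.1,-4.3,3],"jaw":-1},
  {"twist":[0,0,0],"slide":[-1.1,-4.3,3],"jaw":-1},
  {"twist":[0,0,0],"slide":[-1.1,-4.3,3],"jaw":-1},
])

```text
clock: 2.1
eef_pos: [0.4047, -0.1514, 0.1715]
ee_rot: [0.041, 2.828, -0.005]
contact_force: [1.2, 0.3, 1.1]
gripper_width: -0.0001
grasp_force: 0.0
```

```bash
python3 -c "
from h import *
plan('day',.02);print(state()['contact_force'],state()['gripper_width'])"
```

```text
eef [ 0.4047 -0.1514  0.1715] twist [ 0.0003 -0.0011 -0.0026] slide after twist cm [-0.99 -2.24 10.3 ] slide now [-1.01 -2.24 10.3 ] j [-0.81 -0.08  2.12  0.28  0.9  -2.5 ] t 2.1
axes
 [[-0.951  0.026  0.309]
 [ 0.025  1.    -0.008]
 [-0.309 -0.    -0.951]]
[1.22900278 0.25950688 1.10848849] -6.517006626262202e-05
```

Emit:
step_arm([
  {"twist":[0,0,0],"slide":[0,0,3],"jaw":-1},
  {"twist":[0,0,0],"slide":[0,0,3],"jaw":-1},
  {"twist":[0,0,0],"slide":[0,0,0],"jaw":-1},
  {"twist":[0,0,0],"slide":[0,0,0],"jaw":-1},
])

```text
clock: 2.5
eef_pos: [0.4227, -0.1489, 0.1151]
ee_rot: [0.037, 2.831, -0.001]
contact_force: [-0.1, -0.1, 1.3]
gripper_width: 0.0001
grasp_force: 0.0
```

```bash
python3 -c "
from h import *
plan('day',.01);print(state()['contact_force'])
im=read_camera('side');cv2.imwrite('pics/s1.png',cv2.resize(im[120:260,240:440,::-1],(800,560),interpolation=cv2.INTER_CUBIC))"
```

```text
eef [ 0.4227 -0.1489  0.1151] twist [ 0.0032 -0.0034 -0.0007] slide after twist cm [-1.03 -2.53  5.38] slide now [-1.05 -2.55  5.37] j [-0.76  0.04  2.17  0.32  0.72 -2.53] t 2.5
axes
 [[-0.951  0.026  0.309]
 [ 0.025  1.    -0.008]
 [-0.309 -0.    -0.951]]
[-0.13897061 -0.13799306  1.28441471]
```

View pics/s1.png

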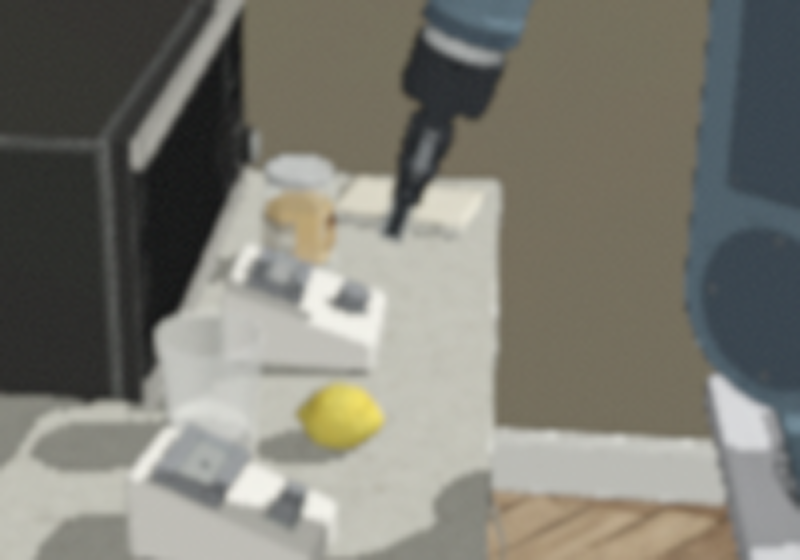

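The side view shows the shut fingertips at crop (390,235), above and in front of the day key at (350,295), with the tilt as planned. Next I move the tip over the key.

Emit:
step_arm([
  {"twist":[0,0,0],"slide":[-0.5,-1.25,0],"jaw":-1},
  {"twist":[0,0,0],"slide":[-0.53,-1.28,0],"jaw":-1},
  {"twist":[0,0,0],"slide":[0,0,2.0],"jaw":-1},
  {"twist":[0,0,0],"slide":[0,0,2.0],"jaw":-1},
  {"twist":[0,0,0],"slide":[0,0,1.3],"jaw":-1},
  {"twist":[0,0,0],"slide":[0,0,0],"jaw":-1},
  {"twist":[0,0,0],"slide":[0,0,0],"jaw":-1},
  {"twist":[0,0,0],"slide":[0,0,0],"jaw":-1},
])

```text
clock: 3.35
eef_pos: [0.4492, -0.1764, 0.0692]
ee_rot: [0.038, 2.827, -0.006]
contact_force: [-0.3, 0.1, 0.1]
gripper_width: 0.0001
grasp_force: 0.0
```

```bash
python3 -c "
from h import *
plan('day',.01);print(state()['contact_force'])
im=read_camera('side');jm=read_camera('top');r=lambda i,x,y:cv2.resize(i[y:y+48,x:x+64,::-1],(400,300),interpolation=cv2.INTER_CUBIC)
cv2.imwrite('pics/s2.png',np.hstack([r(im,290,160),r(jm,325,158)]))"
```

```text
eef [ 0.4492 -0.1764  0.0692] twist [-0.0001 -0.     -0.0005] slide after twist cm [0.14 0.14 0.17] slide now [0.14 0.14 0.17] j [-0.77  0.19  2.15  0.38  0.6  -2.6 ] t 3.35
axes
 [[-0.951  0.026  0.309]
 [ 0.025  1.    -0.008]
 [-0.309 -0.    -0.951]]
[-0.27499286  0.1124447   0.11427479]
```

View pics/s2.png

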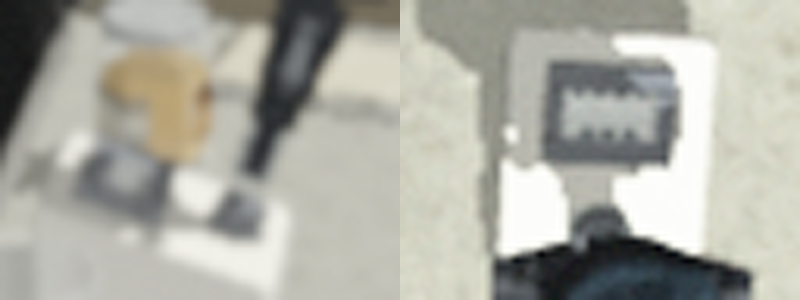

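The side view shows the tip just above the key. The top view still shows the day window, so I can read the dots while pressing: there is a row of 3 at each edge, so the drum may be between faces. Now I lower onto the key.

Emit:
step_arm([
  {"twist":[0,0,0],"slide":[0.14,0.14,0.5],"jaw":-1},
  {"twist":[0,0,0],"slide":[0,0,0.5],"jaw":-1},
  {"twist":[0,0,0],"slide":[0,0,0.2],"jaw":-1},
  {"twist":[0,0,0],"slide":[0,0,0],"jaw":-1},
  {"twist":[0,0,0],"slide":[0,0,0],"jaw":-1},
  {"twist":[0,0,0],"slide":[0,0,0],"jaw":-1},
])

```text
clock: 4.05
eef_pos: [0.4508, -0.1738, 0.056]
ee_rot: [0.038, 2.829, -0.003]
contact_force: [-2.0, 0.5, 0.3]
gripper_width: 0.0004
grasp_force: 0.5
```

Emit:
step_arm([
  {"twist":[0,0,0],"slide":[0,0,0.2],"jaw":-1},
  {"twist":[0,0,0],"slide":[0,0,0.2],"jaw":-1},
  {"twist":[0,0,0],"slide":[0,0,0],"jaw":-1},
  {"twist":[0,0,0],"slide":[0,0,0],"jaw":-1},
])

```text
clock: 4.45
eef_pos: [0.4522, -0.174, 0.0523]
ee_rot: [0.038, 2.829, -0.003]
contact_force: [-0.5, 1.7, 1.3]
gripper_width: -0.0005
grasp_force: 0.8
```

Emit:
step_arm([
  {"twist":[0,0,0],"slide":[0,0,0.2],"jaw":-1},
  {"twist":[0,0,0],"slide":[0,0,0.2],"jaw":-1},
  {"twist":[0,0,0],"slide":[0,0,0],"jaw":-1},
  {"twist":[0,0,0],"slide":[0,0,0],"jaw":-1},
])

```text
clock: 4.85
eef_pos: [0.4535, -0.1741, 0.0485]
ee_rot: [0.038, 2.829, -0.004]
contact_force: [-1.3, 0.7, 2.7]
gripper_width: 0.0004
grasp_force: 1.4
```

Emit:
step_arm([
  {"twist":[0,0,0],"slide":[0,0,0.15],"jaw":-1},
  {"twist":[0,0,0],"slide":[0,0,0],"jaw":-1},
  {"twist":[0,0,0],"slide":[0,0,0],"jaw":-1},
])

```text
clock: 5.15
eef_pos: [0.4539, -0.1741, 0.0472]
ee_rot: [0.038, 2.829, -0.004]
contact_force: [-3.5, 1.1, 6.3]
gripper_width: -0.0003
grasp_force: 3.4
```

Emit:
step_arm([
  {"twist":[0,0,0],"slide":[0,0,0.07],"jaw":-1},
  {"twist":[0,0,0],"slide":[0,0,0],"jaw":-1},
  {"twist":[0,0,0],"slide":[0,0,0],"jaw":-1},
])

```text
clock: 5.45
eef_pos: [0.454, -0.1741, 0.0472]
ee_rot: [0.037, 2.828, -0.004]
contact_force: [-7.9, 2.1, 15.2]
gripper_width: 0.0
grasp_force: 8.7
```

Emit:
step_arm([
  {"twist":[0,0,0],"slide":[0,0,-0.5],"jaw":-1},
  {"twist":[0,0,0],"slide":[0,0,-0.6],"jaw":-1},
  {"twist":[0,0,0],"slide":[0,0,-0.5],"jaw":-1},
  {"twist":[0,0,0],"slide":[0,0,0],"jaw":-1},
  {"twist":[0,0,0],"slide":[0,0,0],"jaw":-1},
])

```text
clock: 5.95
eef_pos: [0.4493, -0.1742, 0.0618]
ee_rot: [0.038, 2.829, -0.004]
contact_force: [-0.5, -0.9, -0.5]
gripper_width: -0.0001
grasp_force: 0.0
```

```bash
python3 -c "
from h import *
plan('day',.0);print(state()['contact_force'])
im=read_camera('side');jm=read_camera('top');cv2.imwrite('pics/t3raw.png',jm[:,:,::-1]);r=lambda i,x,y:cv2.resize(i[y:y+24,x:x+32,::-1],(400,300),interpolation=cv2.INTER_CUBIC)
cv2.imwrite('pics/s3.png',np.hstack([r(im,298,172),r(jm,343,164)]))"
```

```text
eef [ 0.4493 -0.1742  0.0618] twist [ 0.001  -0.0014 -0.0008] slide after twist cm [-0.09 -0.07  0.47] slide now [-0.09 -0.07  0.47] j [-0.76  0.21  2.16  0.39  0.58 -2.61] t 5.95
axes
 [[-0.951  0.026  0.309]
 [ 0.025  1.    -0.008]
 [-0.309 -0.    -0.951]]
[-0.45671823 -0.88586235 -0.53310633]
```

View pics/s3.png

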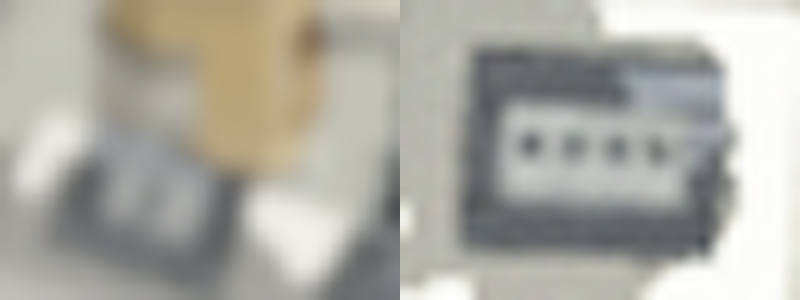

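The day window (right) now shows 4 dots in one row, at crop (530–655,147), so two more presses are needed.

Emit:
step_arm([
  {"twist":[0,0,0],"slide":[0,0,0.5],"jaw":-1},
  {"twist":[0,0,0],"slide":[0,0,0.5],"jaw":-1},
  {"twist":[0,0,0],"slide":[0,0,0.3],"jaw":-1},
  {"twist":[0,0,0],"slide":[0,0,0.15],"jaw":-1},
  {"twist":[0,0,0],"slide":[0,0,0.1],"jaw":-1},
  {"twist":[0,0,0],"slide":[0,0,0],"jaw":-1},
  {"twist":[0,0,0],"slide":[0,0,0],"jaw":-1},
  {"twist":[0,0,0],"slide":[0,0,0],"jaw":-1},
])

```text
clock: 6.85
eef_pos: [0.4541, -0.1743, 0.0473]
ee_rot: [0.037, 2.828, -0.004]
contact_force: [-4.1, 0.3, 9.3]
gripper_width: 0.0003
grasp_force: 4.5
```

Emit:
step_arm([
  {"twist":[0,0,0],"slide":[0,0,-0.55],"jaw":-1},
  {"twist":[0,0,0],"slide":[0,0,-0.5],"jaw":-1},
  {"twist":[0,0,0],"slide":[0,0,-0.5],"jaw":-1},
  {"twist":[0,0,0],"slide":[0,0,0],"jaw":-1},
  {"twist":[0,0,0],"slide":[0,0,0],"jaw":-1},
])

```text
clock: 7.35
eef_pos: [0.4491, -0.1739, 0.0617]
ee_rot: [0.038, 2.829, -0.004]
contact_force: [0.0, 0.1, 0.8]
gripper_width: -0.0
grasp_force: 0.0
```

```bash
python3 -c "
from h import *
jm=read_camera('top');cv2.imwrite('pics/t4raw.png',jm[:,:,::-1])
np.set_printoptions(linewidth=200);print(cv2.cvtColor(jm,cv2.COLOR_RGB2GRAY)[168:184,348:370])"
```

```text
[[152 107 102 100 101 108 116 120 116 124 134 133 133 131 133 141 149 149 148 148 213 249]
 [148 105 105 104 107 105 104 104 102 101 103  99 115 134 133 129 127 131 129 129 157 238]
 [141 104 105 103 104 102 100 102 103  99 101 100 122 154 160 163 160 168 167 165 172 238]
 [135  99  97 104 112 108 106 102 102  98 102 101 101 141 164 164 166 163 163 162 171 238]
 [138  96  98 136 159 155 139 125 138 131  98 111 129 140 155 160 155 153 143 140 157 235]
 [125 101 107 162 192 188 154 131 165 157 101 130 158 135 125 161 168 158 143 142 150 217]
 [127 104 112 163 192 185 157 147 175 168 128 152 178 147 133 175 191 177 163 167 164 177]
 [120 105 119 167 193 190 184 186 185 178 169 173 184 175 171 186 190 169 152 148 144 164]
 [115 102 125 173 191 192 192 178 154 157 177 162 154 183 190 193 192 174 145 119 119 202]
 [115 105 122 174 196 196 194 165 124 139 168 147 124 168 193 193 192 169 122  97 116 230]
 [115 101 124 169 191 191 188 174 163 168 185 172 159 180 194 195 193 162 110  99 114 230]
 [102  95 118 149 162 163 164 168 168 171 174 173 174 177 179 180 181 156 115 101 123 213]
 [ 93  94 102 117 125 125 126 125 128 134 138 139 138 137 138 144 146 132 106  96 139 178]
 [105 103 104 103 103 104 102 100 104 109 109 108 106 104 109 106 108 107  97  92 136 211]
 [106 101 102  99 101 100  99 101 102  99  99  99  99  99  99 102 100  99  98 102 152 239]
 [124 118 107 107 105 106 106 106 106 105 101  94  99  98  99 100  98  99  97 100 206 250]]
```

The pixel values show 5 dots: 3 above and 2 below. One more press is needed.

Emit:
step_arm([
  {"twist":[0,0,0],"slide":[0,0,0.5],"jaw":-1},
  {"twist":[0,0,0],"slide":[0,0,0.5],"jaw":-1},
  {"twist":[0,0,0],"slide":[0,0,0.3],"jaw":-1},
  {"twist":[0,0,0],"slide":[0,0,0.15],"jaw":-1},
  {"twist":[0,0,0],"slide":[0,0,0.1],"jaw":-1},
  {"twist":[0,0,0],"slide":[0,0,0],"jaw":-1},
  {"twist":[0,0,0],"slide":[0,0,0],"jaw":-1},
  {"twist":[0,0,0],"slide":[0,0,0],"jaw":-1},
])

```text
clock: 8.2
eef_pos: [0.454, -0.1743, 0.0473]
ee_rot: [0.037, 2.828, -0.004]
contact_force: [-4.3, -0.1, 8.7]
gripper_width: -0.0
grasp_force: 4.7
```

Emit:
step_arm([
  {"twist":[0,0,0],"slide":[0,0,-0.55],"jaw":-1},
  {"twist":[0,0,0],"slide":[0,0,-0.5],"jaw":-1},
  {"twist":[0,0,0],"slide":[0,0,-0.5],"jaw":-1},
  {"twist":[0,0,0],"slide":[0,0,0],"jaw":-1},
  {"twist":[0,0,0],"slide":[0,0,0],"jaw":-1},
])

```text
clock: 8.7
eef_pos: [0.4491, -0.1739, 0.0617]
ee_rot: [0.038, 2.829, -0.004]
contact_force: [0.5, -0.2, -0.4]
gripper_width: 0.0003
grasp_force: 0.0
```

```bash
python3 -c "
from h import *
jm=read_camera('top')
np.set_printoptions(linewidth=200);print(cv2.cvtColor(jm,cv2.COLOR_RGB2GRAY)[171:181,350:367])
plan('dose',.10)
plan('dose',.01)"
```

```text
[[ 97 104 113 107 105 104  97  99  99 102 101 140 164 168 164 162 162]
 [ 93 135 160 155 140 125 136 129 102 113 127 138 155 161 157 152 143]
 [111 161 190 185 154 129 166 157 105 131 158 136 127 159 169 158 147]
 [111 164 193 185 158 148 172 168 130 154 180 155 137 175 192 175 167]
 [117 164 194 192 176 166 185 183 166 173 190 172 166 185 192 172 152]
 [126 172 194 187 158 142 172 173 148 169 181 155 156 182 190 171 146]
 [126 172 197 189 153 137 174 159 117 165 169 122 128 175 191 167 120]
 [125 166 188 192 175 167 181 178 168 177 178 155 165 187 191 162 111]
 [114 150 166 164 163 156 162 165 165 170 170 172 177 183 182 157 117]
 [100 114 126 125 117 115 118 125 124 133 131 131 139 144 146 131 108]]
eef [ 0.449  -0.1739  0.0616] twist [ 0.0366 -0.002   0.1071] slide after twist cm [  2.85  32.2  -10.51] slide now [-0.61 32.68 -9.32] j [-0.76  0.21  2.16  0.39  0.58 -2.61] t 8.75
axes
 [[-0.942  0.139  0.306]
 [ 0.132  0.99  -0.043]
 [-0.309 -0.    -0.951]]
eef [ 0.449  -0.1739  0.0616] twist [ 0.0366 -0.002   0.1071] slide after twist cm [ 2.85 32.2  -1.51] slide now [-0.61 32.35 -0.32] j [-0.76  0.21  2.16  0.39  0.58 -2.61] t 8.75
axes
 [[-0.942  0.139  0.306]
 [ 0.132  0.99  -0.043]
 [-0.309 -0.    -0.951]]
```

The day counter now reads 6 (3 over 3), so it is done. Next is the dose counter.

Emit:
step_arm([
  {"twist":[0,0,0],"slide":[0,0,-3.5],"jaw":-1},
  {"twist":[0,0,0],"slide":[0,0,-3.5],"jaw":-1},
  {"twist":[0,0,0],"slide":[0,0,-3.5],"jaw":-1},
  {"twist":[0.0366,-0.002,0.1071],"slide":[0,0,0],"jaw":-1},
  {"twist":[0,0,0],"slide":[0.4,4.2,0],"jaw":-1},
  {"twist":[0,0,0],"slide":[0.4,4.2,0],"jaw":-1},
  {"twist":[0,0,0],"slide":[0.4,4.2,0],"jaw":-1},
  {"twist":[0,0,0],"slide":[0.4,4.2,0],"jaw":-1},
  {"twist":[0,0,0],"slide":[0.4,4.2,0],"jaw":-1},
  {"twist":[0,0,0],"slide":[0.4,4.2,0],"jaw":-1},
])

```text
clock: 9.75
eef_pos: [0.429, 0.0811, 0.154]
ee_rot: [0.198, 2.82, -0.031]
contact_force: [0.4, 0.3, 0.8]
gripper_width: -0.0001
grasp_force: 0.0
```

Emit:
step_arm([
  {"twist":[0,0,0],"slide":[0.4,4.0,0],"jaw":-1},
  {"twist":[0,0,0],"slide":[0,3.0,0],"jaw":-1},
  {"twist":[0,0,0],"slide":[0,0,0],"jaw":-1},
  {"twist":[0,0,0],"slide":[0,0,0],"jaw":-1},
  {"twist":[0,0,0],"slide":[0,0,0],"jaw":-1},
])

```text
clock: 10.25
eef_pos: [0.435, 0.1486, 0.1524]
ee_rot: [0.198, 2.822, -0.032]
contact_force: [-0.3, -0.1, -0.4]
gripper_width: -0.0001
grasp_force: 0.0
```

```bash
python3 -c "
from h import *
plan('dose',.015);print(state()['contact_force'])"
```

```text
eef [0.435  0.1486 0.1524] twist [-0.0008 -0.0008 -0.0002] slide after twist cm [0.06 0.46 8.45] slide now [0.05 0.47 8.45] j [ 0.16  0.02  2.08 -0.13  0.75 -1.19] t 10.25
axes
 [[-0.942  0.139  0.306]
 [ 0.132  0.99  -0.043]
 [-0.309 -0.    -0.951]]
[-0.27712925 -0.11103948 -0.40015855]
```

Emit:
step_arm([
  {"twist":[0,0,0],"slide":[0.06,0.46,2.0],"jaw":-1},
  {"twist":[0,0,0],"slide":[0,0,2.5],"jaw":-1},
  {"twist":[0,0,0],"slide":[0,0,2.5],"jaw":-1},
  {"twist":[0,0,0],"slide":[0,0,1.4],"jaw":-1},
  {"twist":[0,0,0],"slide":[0,0,0],"jaw":-1},
  {"twist":[0,0,0],"slide":[0,0,0],"jaw":-1},
  {"twist":[0,0,0],"slide":[0,0,0],"jaw":-1},
])

```text
clock: 10.95
eef_pos: [0.4617, 0.1497, 0.0737]
ee_rot: [0.199, 2.819, -0.031]
contact_force: [0.0, -0.2, -0.5]
gripper_width: 0.0001
grasp_force: 0.0
```

```bash
python3 -c "
from h import *
plan('dose',.0);print(state()['contact_force'])
im=read_camera('side');jm=read_camera('top');r=lambda i,x,y:cv2.resize(i[y:y+48,x:x+64,::-1],(400,300),interpolation=cv2.INTER_CUBIC)
cv2.imwrite('pics/s5.png',np.hstack([r(im,266,210),r(jm,228,150)]))"
```

```text
eef [0.4617 0.1497 0.0737] twist [-0.0002  0.0016 -0.0012] slide after twist cm [ 0.13 -0.02  1.65] slide now [ 0.13 -0.02  1.65] j [ 0.15  0.2   2.13 -0.18  0.52 -1.14] t 10.95
axes
 [[-0.942  0.139  0.306]
 [ 0.132  0.99  -0.043]
 [-0.309 -0.    -0.951]]
[ 0.03682928 -0.15946078 -0.46449831]
```

View pics/s5.png

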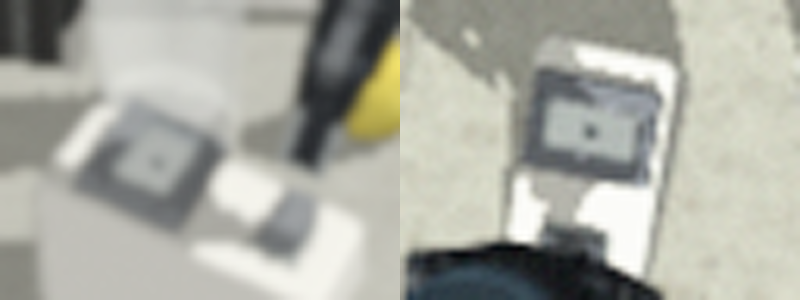

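The dose window shows 1 dot, crop (590,130), and the tip is about 17 mm above the oblong key, aligned with it. Now I press.

Emit:
step_arm([
  {"twist":[0,0,0],"slide":[0.13,0,0.5],"jaw":-1},
  {"twist":[0,0,0],"slide":[0,0,0.5],"jaw":-1},
  {"twist":[0,0,0],"slide":[0,0,0.5],"jaw":-1},
  {"twist":[0,0,0],"slide":[0,0,0.2],"jaw":-1},
  {"twist":[0,0,0],"slide":[0,0,0.2],"jaw":-1},
  {"twist":[0,0,0],"slide":[0,0,0],"jaw":-1},
  {"twist":[0,0,0],"slide":[0,0,0],"jaw":-1},
])

```text
clock: 11.75
eef_pos: [0.4655, 0.1496, 0.0541]
ee_rot: [0.197, 2.822, -0.032]
contact_force: [-0.9, -0.0, 1.0]
gripper_width: -0.0
grasp_force: 0.5
```

Emit:
step_arm([
  {"twist":[0,0,0],"slide":[0,0,0.2],"jaw":-1},
  {"twist":[0,0,0],"slide":[0,0,0.2],"jaw":-1},
  {"twist":[0,0,0],"slide":[0,0,0],"jaw":-1},
  {"twist":[0,0,0],"slide":[0,0,0],"jaw":-1},
])

```text
clock: 12.15
eef_pos: [0.4669, 0.1494, 0.0505]
ee_rot: [0.197, 2.821, -0.032]
contact_force: [-1.8, -0.2, 2.1]
gripper_width: -0.0
grasp_force: 1.2
```

Emit:
step_arm([
  {"twist":[0,0,0],"slide":[0,0,0.2],"jaw":-1},
  {"twist":[0,0,0],"slide":[0,0,0.1],"jaw":-1},
  {"twist":[0,0,0],"slide":[0,0,0],"jaw":-1},
  {"twist":[0,0,0],"slide":[0,0,0],"jaw":-1},
])

```text
clock: 12.55
eef_pos: [0.4679, 0.1493, 0.0476]
ee_rot: [0.197, 2.821, -0.032]
contact_force: [-2.7, -0.6, 2.8]
gripper_width: -0.0003
grasp_force: 1.6
```

Emit:
step_arm([
  {"twist":[0,0,0],"slide":[0,0,0.1],"jaw":-1},
  {"twist":[0,0,0],"slide":[0,0,0],"jaw":-1},
  {"twist":[0,0,0],"slide":[0,0,0],"jaw":-1},
])

```text
clock: 12.85
eef_pos: [0.4682, 0.1492, 0.0467]
ee_rot: [0.197, 2.821, -0.032]
contact_force: [-1.8, -1.1, 3.4]
gripper_width: -0.0004
grasp_force: 1.8
```

Emit:
step_arm([
  {"twist":[0,0,0],"slide":[0,0,0.1],"jaw":-1},
  {"twist":[0,0,0],"slide":[0,0,0],"jaw":-1},
  {"twist":[0,0,0],"slide":[0,0,0],"jaw":-1},
])

```text
clock: 13.15
eef_pos: [0.4685, 0.1492, 0.0457]
ee_rot: [0.197, 2.821, -0.032]
contact_force: [-2.8, -0.5, 3.8]
gripper_width: 0.0001
grasp_force: 1.9
```

Emit:
step_arm([
  {"twist":[0,0,0],"slide":[0,0,0.07],"jaw":-1},
  {"twist":[0,0,0],"slide":[0,0,0],"jaw":-1},
  {"twist":[0,0,0],"slide":[0,0,0],"jaw":-1},
])

```text
clock: 13.45
eef_pos: [0.4686, 0.1491, 0.0455]
ee_rot: [0.197, 2.821, -0.032]
contact_force: [-5.8, -0.9, 9.9]
gripper_width: 0.0001
grasp_force: 5.4
```

Force is about 11 N, which is just past the stop. I release and check.

Emit:
step_arm([
  {"twist":[0,0,0],"slide":[0,0,-0.6],"jaw":-1},
  {"twist":[0,0,0],"slide":[0,0,-0.5],"jaw":-1},
  {"twist":[0,0,0],"slide":[0,0,-0.5],"jaw":-1},
  {"twist":[0,0,0],"slide":[0,0,0],"jaw":-1},
  {"twist":[0,0,0],"slide":[0,0,0],"jaw":-1},
])

```text
clock: 13.95
eef_pos: [0.4641, 0.15, 0.0606]
ee_rot: [0.197, 2.82, -0.031]
contact_force: [-0.7, 0.6, -0.6]
gripper_width: 0.0001
grasp_force: 0.0
```

```bash
cat >> h.py <<'E'
def look():
    jm=read_camera('top');np.set_printoptions(linewidth=200);print(cv2.cvtColor(jm,cv2.COLOR_RGB2GRAY)[163:178,249:270])
E
python3 -c "
from h import *
look()"
```

```text
[[116  96  94  95  94  97  97 116 138 134 126 124 123 133 137 139 149 147 158 167 234]
 [116  88  93 101  96  98  97  97 132 157 154 157 156 148 134 127 125 123 128 136 202]
 [103  86 103 119 128 118 101 101 132 157 157 151 156 156 153 156 159 155 147 134 143]
 [100  98 120 155 167 163 152 153 155 160 162 154 163 166 158 156 153 157 157 157 138]
 [108  95 137 175 187 186 189 191 175 171 172 173 182 170 159 159 156 158 156 154 174]
 [101  94 141 179 186 187 182 165 158 175 181 176 179 176 173 173 166 162 150 133 196]
 [ 95 100 147 186 188 190 171 125 108 163 166 134 166 185 187 187 174 160 146 118 210]
 [ 96 104 161 189 187 191 178 143 144 172 151 107 155 187 187 186 164 150 158 135 226]
 [ 98 107 157 189 192 188 188 181 182 193 173 160 177 184 189 186 164 136 150 137 221]
 [ 90 107 144 170 179 179 180 185 188 191 190 188 190 189 189 188 154 103 117 129 210]
 [ 91 104 118 130 140 150 158 162 172 179 182 184 187 191 189 188 149  98  96 154 216]
 [ 98  97 100 103 102 108 119 123 135 141 151 157 166 171 177 179 144  99  94 186 219]
 [ 94  98  93  97  96  97  99 100 103 100 108 112 127 134 142 146 119  87 126 219 225]
 [118 104 103 101  97  95  94  99 112 113  99  97 103 104 109 107  98  89 134 233 231]
 [158 147 148 146 132 119 106 100 132 131  91  98  94  99  98 101  99  98 103 220 222]]
```

Two dots show. Next press.

Emit:
step_arm([
  {"twist":[0,0,0],"slide":[0,0,0.5],"jaw":-1},
  {"twist":[0,0,0],"slide":[0,0,0.5],"jaw":-1},
  {"twist":[0,0,0],"slide":[0,0,0.35],"jaw":-1},
  {"twist":[0,0,0],"slide":[0,0,0.15],"jaw":-1},
  {"twist":[0,0,0],"slide":[0,0,0.1],"jaw":-1},
  {"twist":[0,0,0],"slide":[0,0,0],"jaw":-1},
  {"twist":[0,0,0],"slide":[0,0,0],"jaw":-1},
  {"twist":[0,0,0],"slide":[0,0,0],"jaw":-1},
])

```text
clock: 14.8
eef_pos: [0.4689, 0.1492, 0.0456]
ee_rot: [0.197, 2.82, -0.032]
contact_force: [-3.1, 0.0, 9.6]
gripper_width: 0.0002
grasp_force: 5.2
```

Emit:
step_arm([
  {"twist":[0,0,0],"slide":[0,0,-0.6],"jaw":-1},
  {"twist":[0,0,0],"slide":[0,0,-0.5],"jaw":-1},
  {"twist":[0,0,0],"slide":[0,0,-0.5],"jaw":-1},
  {"twist":[0,0,0],"slide":[0,0,0],"jaw":-1},
  {"twist":[0,0,0],"slide":[0,0,0],"jaw":-1},
])

```text
clock: 15.3
eef_pos: [0.4636, 0.1499, 0.0603]
ee_rot: [0.197, 2.821, -0.032]
contact_force: [-0.4, -0.2, -0.0]
gripper_width: 0.0
grasp_force: 0.0
```

```bash
python3 -c "
from h import *
look()"
```

```text
[[115  96  97  93  98  96  98 115 137 137 125 125 124 132 134 136 149 148 160 166 234]
 [114  87  93  98  94  99  97  97 132 156 156 156 154 150 135 124 125 125 132 135 203]
 [106  86 103 122 128 116 100 101 134 156 155 156 154 155 155 160 156 153 150 137 141]
 [100 100 121 155 171 161 152 154 152 159 158 155 167 165 158 156 154 155 155 155 137]
 [104 101 136 175 184 177 173 186 177 171 176 174 183 170 161 161 157 156 158 158 172]
 [104  95 142 177 188 155 126 166 177 162 175 189 185 177 173 170 165 161 150 137 194]
 [ 94 100 150 185 186 153 113 156 165 119 147 178 163 160 177 185 175 160 149 118 209]
 [ 97 104 158 193 190 178 161 178 177 151 155 165 124 119 168 187 164 151 156 133 226]
 [ 95 109 160 187 188 188 186 186 191 186 185 176 155 155 175 185 163 135 148 136 220]
 [ 92 107 144 167 175 180 179 179 186 186 190 189 186 190 191 188 154 107 119 126 209]
 [ 89  99 118 132 138 148 154 161 166 177 177 180 184 190 189 186 149  99  93 151 217]
 [ 96  97 101 105 103 113 116 123 132 138 148 154 162 172 175 176 143  99  95 187 220]
 [ 94  91  95  96  96  97  97  98 105 103 107 115 125 135 140 144 121  86 125 219 224]
 [119 103 104 102  95  96  97  99  97  94  98  99 104 104 104 106  98  88 133 233 231]
 [160 149 148 146 133 118 107 102 117 113  97  98  95  97  96 101  94  96 104 219 219]]
```

Three dots show. Last press, then I retract.

Emit:
step_arm([
  {"twist":[0,0,0],"slide":[0,0,0.5],"jaw":-1},
  {"twist":[0,0,0],"slide":[0,0,0.5],"jaw":-1},
  {"twist":[0,0,0],"slide":[0,0,0.35],"jaw":-1},
  {"twist":[0,0,0],"slide":[0,0,0.15],"jaw":-1},
  {"twist":[0,0,0],"slide":[0,0,0.1],"jaw":-1},
  {"twist":[0,0,0],"slide":[0,0,0],"jaw":-1},
  {"twist":[0,0,0],"slide":[0,0,0],"jaw":-1},
  {"twist":[0,0,0],"slide":[0,0,0],"jaw":-1},
])

```text
clock: 16.15
eef_pos: [0.4688, 0.1492, 0.0455]
ee_rot: [0.197, 2.82, -0.032]
contact_force: [-3.4, -1.4, 10.5]
gripper_width: 0.0003
grasp_force: 5.4
```

Emit:
step_arm([
  {"twist":[0,0,0],"slide":[0,0,-0.6],"jaw":-1},
  {"twist":[0,0,0],"slide":[0,0,-0.5],"jaw":-1},
  {"twist":[0,0,0],"slide":[0,0,-1],"jaw":-1},
  {"twist":[0,0,0],"slide":[0,0,-3],"jaw":-1},
  {"twist":[0,0,0],"slide":[0,0,-3],"jaw":-1},
  {"twist":[0,0,0],"slide":[0,0,0],"jaw":-1},
  {"twist":[0,0,0],"slide":[0,0,0],"jaw":-1},
  {"twist":[0,0,0],"slide":[0,0,0],"jaw":-1},
])

```text
clock: 16.95
eef_pos: [0.4433, 0.1526, 0.1215]
ee_rot: [0.197, 2.822, -0.032]
contact_force: [0.7, 0.2, 0.2]
gripper_width: 0.0002
grasp_force: 0.0
```

```bash
python3 -c "
from h import *
jm=read_camera('top');r=lambda i,x,y:cv2.resize(i[y:y+48,x:x+64,::-1],(400,300),interpolation=cv2.INTER_CUBIC)
cv2.imwrite('pics/s6.png',np.hstack([r(jm,228,150),r(jm,325,158)]))"
```

```text
(no output)
```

View pics/s6.png

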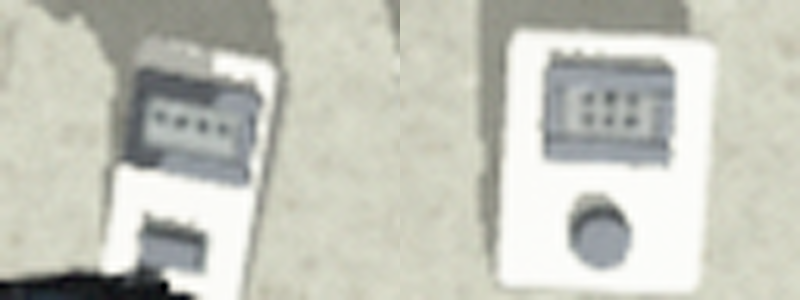

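The dose window shows 4 dots in a row at crop (160–225,125). The day window shows 6 dots as 3 over 3 at (585–635,100–120), and both keys are up.

```bash
python3 -c "
from cell import *
print(close_job())"
```

```text
the job is handed in; nothing more can be done
None
```

The job is handed in: the last picture showed six dots in the day counter's window and four in the dose counter's, both keys up and the arm clear, after about 17 s of the 48 s allowed.

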